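Roll the gas cartridges up the rack past their catches

TASK

Two extinguisher gas cartridges lie at the low end of the sloped rack, one in each gutter. Push each one gently up its gutter with the fingertips, over the spring catch and up to the end stop, so that the catch stands up behind it and it cannot roll back. Only roll them, steadily: do not grip, lift or flick them, and leave everything else on the bench where it is.

Things in the scene. Friction and masses are not known exactly. Their poses are not given: they have to be found in the camera images.
- rack: Grey sheet-steel rack bolted down, 222 x 276 mm: two open gutters (left, right) sloping up 6 degrees away from the robot. Origin on the bench under its middle; x level, up-slope, y left, z up. Gutters at y = +68 and -68 mm, 132 mm wide, floor 29 mm up at the low end, 51 at the high. Above the floor: walls 30 mm, end stop 36 mm, low-end lip only 9 mm (fingers pass over it).
- left_cartridge: Smooth, lightly oiled steel gas cartridge lying across the left gutter at its low end: 40 mm in diameter, brass neck, 128 mm long, about 0.34 kg. Origin on its axis at mid-length; y runs along it to the neck (full diameter from y = -60 to +34 mm); x and z turn as it rolls. Runs back if let go below the catch; push at or below mid-height (a finger on its upper half pins it down).
- right_cartridge: Smooth, lightly oiled steel gas cartridge lying across the right gutter at its low end: 40 mm in diameter, brass neck, 128 mm long, about 0.34 kg. Origin on its axis at mid-length; y runs along it to the neck (full diameter from y = -60 to +34 mm); x and z turn as it rolls. Runs back if let go below the catch; push at or below mid-height (a finger on its upper half pins it down).
- left_seat (a point): Where the left cartridge's axis lies when it touches the end stop: mid-width, 20 mm above the gutter floor; 177 mm up the slope from its start. x points up the slope along the floor, y across to the left, z square to the floor. The catch's free ends are 24 mm down the slope from here, so a cartridge let go comes back some 8 mm and rests on the catch.
- right_seat (a point): Where the right cartridge's axis lies when it touches the end stop: mid-width, 20 mm above the gutter floor; 177 mm up the slope from its start. x points up the slope along the floor, y across to the left, z square to the floor. The catch's free ends are 24 mm down the slope from here, so a cartridge let go comes back some 8 mm and rests on the catch.
- left_catch (a joint): Spring catch in the left gutter's floor: bare steel fork, two tongues 50 mm long and 24 mm wide, hinged at its lower end. 0 = up (its upper ends 8 mm above the floor), 0.16 rad = pressed flat. A cartridge rolled up the slope presses it down or climbs over it with a few newtons; the spring (about 2 N at the ends) lifts it again behind the cartridge and it stops the way back.
- right_catch (a joint): Spring catch in the right gutter's floor: bare steel fork, two tongues 50 mm long and 24 mm wide, hinged at its lower end. 0 = up (its upper ends 8 mm above the floor), 0.16 rad = pressed flat. A cartridge rolled up the slope presses it down or climbs over it with a few newtons; the spring (about 2 N at the ends) lifts it again behind the cartridge and it stops the way back.
- spare_cartridge: Another steel cartridge, 40 mm in diameter and 128 mm tall, standing on its flat end on the bench just left of the rack; leave it. Origin at the centre of its foot.
- grease_jar: White plastic jar with a grey cap, 60 mm in diameter, 62 mm tall, standing just right of the rack; leave it. Origin at the centre of its foot.
- wrench: Steel open-end wrench, 190 mm long, lying flat between the robot and the rack's low end; leave it. Origin at the middle of its underside.
- tape_roll: Brown roll of tape, 100 mm in diameter, 48 mm tall, lying flat at the left; leave it. Origin at the centre of its underside.
- screwdriver: Screwdriver lying at the near left; leave it. Origin under its middle.
- mug: White mug, 82 mm in diameter, 92 mm tall, standing far left; leave it. Origin at the centre of its foot.
- brush: Hand brush lying at the right; leave it. Origin under its middle.
There are look-alikes about, which are no part of the job. What is shaped like the right_cartridge but pink is not meant.

How it is judged:
By the outcome, as a careful person would: the job done as asked, in the order asked, and still so for the second after the job is handed in, with the robot touching nothing.
It also fails if it takes over 58 s, if anything falls off the work surface, if the arm or the gripper's body presses on something with over 40 N, if the wrist force passes 120 N, or if a joint passes its speed limit or range.

ROBOT

A 6-joint arm with a two-finger parallel gripper is mounted at the origin on the work surface. World frame = base frame: x ahead of the robot, y to its left, z up, the work surface at z = 0. Lengths are in m, angles in rad, forces in N, time in s.
With the tool pointing down it reaches from about 0.35 to 0.875 m from the base axis. Payload 4.2 kg.
Tool frame: the origin (TCP) lies on the front face of the gripper's body, between the roots of the fingers; the fingertips stand 73 mm ahead of it and the grasp point (between the pads) lies 54 mm ahead of it; z points along the fingers, y is the line along which they close (so a half turn about z gives the same grasp; the last joint's range is limited). The gripper opens to 85 mm and grips with 20 to 120 N. Pads are 22 mm wide; open, the fingers measure 114 mm over their backs; the gripper's body (76 mm by 85 mm) begins 54 mm behind the grasp point. The pads swing forward as they close: fully open they stand 13 mm farther back than shut.
Start: joints at [1.404, 0.385, 0.008, 0, -1.194, -0.259], TCP at [0.258, 0.569, 0.304] pointing down, gripper open.
Joint ranges: [-3.14, 3.14], [-1.21, 2.06], [-1.07, 1.41], [-3.16, 2.05], [-2.99, -0.16], [-3.1, 3.1]. Speed limits (rad/s): [2.79, 2.79, 3.14, 3.14, 3.14, 3.14].

INTERFACE

Orientations are given as a unit quaternion [w, x, y, z].
In Python, from bench import robot, effector, imaging gives the robot as it stands. The module is installed in compiled form; this text tells all that it offers. Calls block until the motion is done:
- robot.goto(position, orientation): joint-space move of the TCP to a pose.
- robot.move_l(position, attitude=None, max_speed=0.15): straight line of the TCP; attitude=None keeps the orientation; max_speed is the mean speed in m/s.
- robot.move_joints(angles): joint-space move.
- effector.grip(opening, strength=None): opening from 0.0 (shut) to 1.0 (fully open); strength is the grip in N (None keeps the last); returns when the fingers have stopped.
- robot.dwell(seconds).
- robot.ik(position, orientation): joint angles nearest the present ones, or None.
- robot.get_obs(): the state.
- imaging.capture(name): name is "side" or "top" or "wrist"; returns the picture (384x512x3 uint8, red, green, blue); there is no depth.
- imaging.camera_model(name): a dict with "K" (3x3 intrinsics, pixels), "extrinsics" (4x4, takes a point from camera to world coordinates); the wrist camera has in their place "mount" (4x4, takes a point from camera to tool coordinates, whose origin is the TCP and whose axes are the flange's). Camera axes: x right, y down, z forward; pixel columns grow to the right and rows downward; lengths in m; the calibration is good to about 2 mm. A picture is of the moment at which its call begins: read the wrist's pose just before it. camera_model takes no time and is no camera call.
A pose or a line that the arm cannot do raises robot.Unreachable and nothing moves.
- robot.sign_off(): hands the job in; it is judged then, once.
The state is a dict: "clock": time; "joints": joint angles; "qd": joint speeds; "effort": joint torques, N m; "position": TCP position; "ee_rot": TCP orientation; "wrist_force": force on the tool from outside, world axes, zero at the start; "wrist_torque": the same for the moment, N m; "grip_width": opening from 0.0 (shut) to 1.0 (fully open); "grip_force": force on a finger pad.
Only numpy, scipy, OpenCV 4.12 (cv2) and the standard library are available. Lean on these libraries where they do the work, as an engineer would, in place of code of your own. Each camera call takes 0.05 s, during which the arm holds its last target. There are 200 camera calls.

## Working session

There is one attempt and no reset: what is moved stays moved. The work goes in short steps, each a Python script; the robot and the scene stay as the last script left them, time stands still between calls to the robot, and variables do not carry over. Pictures are saved under pics/ and viewed, at most 10 in all, crops included, and the job is handed in when it is done.

```bash
mkdir -p pics; python3 - <<'E'
from bench import robot, effector, imaging
import cv2,numpy as np
np.set_printoptions(precision=4,suppress=True)
for n in("top","side"):
    im=imaging.capture(n); cv2.imwrite(f"pics/{n}0.png",cv2.cvtColor(im,cv2.COLOR_RGB2BGR))
    m=imaging.camera_model(n); print(n,m["K"],m["extrinsics"])
print(imaging.camera_model("wrist"))
o=robot.get_obs();print(o)
E
```

```text
top [[468.3159   0.     262.2279]
 [  0.     468.3159 190.0394]
 [  0.       0.       1.    ]] [[-0.0141 -0.9918  0.1271  0.317 ]
 [-0.9996  0.0106 -0.0276  0.0402]
 [ 0.026  -0.1275 -0.9915  1.2744]
 [ 0.      0.      0.      1.    ]]
side [[460.9441   0.     248.7175]
 [  0.     460.9441 192.264 ]
 [  0.       0.       1.    ]] [[ 0.7604 -0.3689  0.5345 -0.3239]
 [-0.6494 -0.4351  0.6236 -0.9107]
 [ 0.0025 -0.8213 -0.5705  0.9221]
 [ 0.      0.      0.      1.    ]]
{'K': array([[334.0942,   0.    , 251.7082],
       [  0.    , 334.0942, 191.7563],
       [  0.    ,   0.    ,   1.    ]]), 'mount': array([[ 0.0008, -0.9582, -0.286 ,  0.0743],
       [ 1.    ,  0.0007,  0.0006,  0.0002],
       [-0.0004, -0.286 ,  0.9582, -0.07  ],
       [ 0.    ,  0.    ,  0.    ,  1.    ]])}
{'clock': 0.1, 'joints': array([ 1.4036,  0.3855,  0.0067, -0.0004, -1.194 , -0.2586]), 'qd': array([-0.0008,  0.0006,  0.0037,  0.0017,  0.0017, -0.0021]), 'effort': array([  0.0002, -39.3319,  18.8929,   4.1979,  -0.0026,   0.    ]), 'position': array([0.258 , 0.5688, 0.3029]), 'ee_rot': array([ 0.001 ,  0.9774, -0.2114, -0.0002]), 'wrist_force': array([-0.2886, -0.3317, -0.1178]), 'wrist_torque': array([-0.0461, -0.0286,  0.0137]), 'grip_force': 0.0, 'grip_width': 0.9966255031070229}
```

View pics/top0.png

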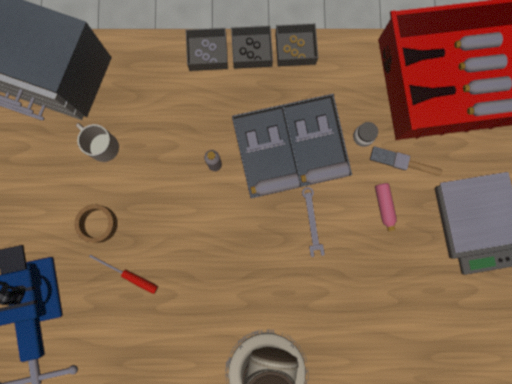

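View pics/side0.png

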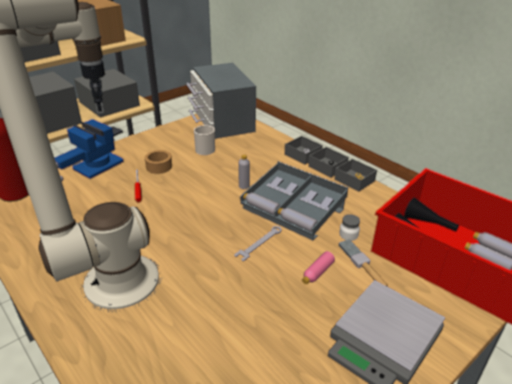

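The top picture shows the rack with corners near (233,117), (333,96), (351,175) and (250,196). The left cartridge lies from (252,190) to (300,180) and the right from (303,181) to (348,170), both with the brass neck to the left. The wrench lies just in front at (312,220), and the pink look-alike at (387,205).

```bash
python3 - <<'E'
import cv2,numpy as np
im=cv2.imread("pics/top0.png")
c=im[85:210,225:360]; c=cv2.resize(c,None,fx=5.9,fy=4.8*1.0,interpolation=cv2.INTER_CUBIC) if 0 else cv2.resize(c,None,fx=4.5,fy=4.5,interpolation=cv2.INTER_CUBIC)
cv2.imwrite("pics/crop.png",c)
hsv=cv2.cvtColor(im,cv2.COLOR_BGR2HSV)
for p in[(245,135),(275,145),(275,187),(330,175),(253,190),(306,180),(312,210),(240,190),(300,179),(265,135)]: print(p,hsv[p[1],p[0]])
E
```

```text
(245, 135) [143  14  74]
(275, 145) [140  14 112]
(275, 187) [131  17 123]
(330, 175) [138  10 123]
(253, 190) [ 19 164 132]
(306, 180) [ 15  74 110]
(312, 210) [139  16 129]
(240, 190) [ 17 120 145]
(300, 179) [ 0 10 78]
(265, 135) [109  24  84]
```

View pics/crop.png

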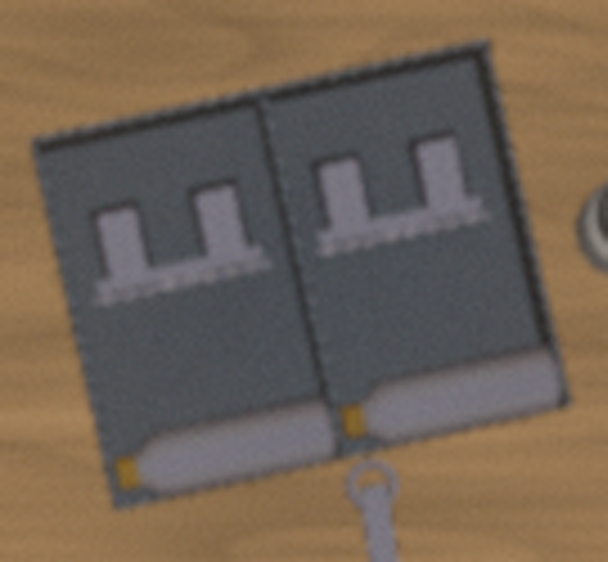

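The crop shows the rack square on, with the end stop at the top from (35,143) to (488,42). The catches are up, and the cartridges lie at the bottom against the lip. The brass necks are at (128,472) and (352,420).

```bash
cat > h.py <<'E'
import numpy as np,cv2
from bench import robot, effector, imaging
np.set_printoptions(precision=4,suppress=True)
def ray(n,p,z):
    m=imaging.camera_model(n);E=m["extrinsics"]
    d=E[:3,:3]@np.linalg.solve(m["K"],[p[0],p[1],1]);o=E[:3,3]
    return o+d*(z-o[2])/d[2]
def proj(n,P):
    m=imaging.camera_model(n);E=m["extrinsics"];c=E[:3,:3].T@(np.asarray(P)-E[:3,3]);q=m["K"]@c;return q[:2]/q[2]
E
python3 - <<'E'
from h import *
im=cv2.imread("pics/top0.png");hsv=cv2.cvtColor(im,cv2.COLOR_BGR2HSV)
m=((hsv[...,1]<70)*255).astype(np.uint8); m[:85]=0;m[210:]=0;m[:,:225]=0;m[:,356:]=0
m=cv2.morphologyEx(m,cv2.MORPH_OPEN,np.ones((11,11)))
m=cv2.morphologyEx(m,cv2.MORPH_CLOSE,np.ones((15,15)))
c=max(cv2.findContours(m,0,2)[0],key=cv2.contourArea)
pts=c[:,0].astype(float)
# quad corners as fitted lines between rough corners
R=np.array([[233,117],[333,95],[351,174],[250.5,197]],float)
L=[]
for i in range(4):
    a,b=R[i],R[(i+1)%4];u=(b-a)/np.linalg.norm(b-a);n=np.array([-u[1],u[0]])
    s=(pts-a)@u/np.linalg.norm(b-a);s_=abs((pts-a)@n)
    q=pts[(s>.12)&(s<.88)&(s_<4)]
    vx,vy,x,y=cv2.fitLine(q.astype(np.float32),cv2.DIST_HUBER,0,.01,.01).ravel();L.append(np.cross([x,y,1],[x+vx,y+vy,1]))
C=[]
for i in range(4):
    h=np.cross(L[i-1],L[i]);C.append(h[:2]/h[2])
C=np.array(C);print("corners fl,fr,nr,nl",C)
F=[ray("top",C[0],.087),ray("top",C[1],.087)]
N=[ray("top",C[2],.038),ray("top",C[3],.038)]
print(F,N,np.linalg.norm(F[0]-F[1]),np.linalg.norm(N[0]-N[1]))
d=F[0]-F[1];yaw=np.arctan2(d[1],d[0])-np.pi/2
d2=N[1]-N[0];print("yaw",yaw,np.arctan2(d2[1],d2[0])-np.pi/2)
e=np.array([np.cos(yaw),np.sin(yaw)]);fm=(F[0]+F[1])[:2]/2;nm=(N[0]+N[1])[:2]/2
print("len",np.linalg.norm(fm-nm),"origin from far",fm-.111*e,"from near",nm+.111*e,"mid",(fm+nm)/2)
# brass necks, two views
for v in("top","side"):
    i2=cv2.imread(f"pics/{v}0.png");h=cv2.cvtColor(i2,cv2.COLOR_BGR2HSV)
    b=((h[...,0]>15)&(h[...,0]<28)&(h[...,1]>150)&(h[...,2]<180)).astype(np.uint8)
    n,_,st,ce=cv2.connectedComponentsWithStats(b)
    if v=="top":
        for k in range(1,n):
            if st[k,4]>5 and 240<ce[k,0]<345 and 100<ce[k,1]<200: print(v,st[k,4],ce[k],ray(v,ce[k],.051))
E
```

```text
corners fl,fr,nr,nl [[231.4323 115.5454]
 [332.393   93.9929]
 [351.5581 173.5734]
 [250.907  197.7308]]
[array([0.6658, 0.0846, 0.087 ]), array([ 0.7226, -0.1816,  0.087 ])] [array([ 0.5176, -0.2351,  0.038 ]), array([0.4553, 0.0361, 0.038 ])] 0.2721904296436851 0.27827363055216103
yaw 0.21018117481481813 0.22585605800190223
len 0.2139632961414912 origin from far [ 0.5857 -0.0716] from near [ 0.595  -0.0763] mid [ 0.5903 -0.074 ]
top 14 [302.9286 178.1429] [ 0.5045 -0.1022  0.051 ]
top 16 [252.8125 189.5   ] [0.4756 0.0309 0.051 ]
```

```bash
cat >> h.py <<'E'
from scipy.spatial.transform import Rotation as Ro
YAW=.215; O=np.array([.5903,-.074,0.])
RZ=Ro.from_euler('z',YAW).as_matrix()
def quat(tilt):  # tool z leans tips-forward by tilt, tool y = -rack y
    t=np.radians(tilt);z=np.array([np.sin(t),0,-np.cos(t)]);y=np.array([0,-1.,0]);x=np.cross(y,z)
    q=Ro.from_matrix(RZ@np.c_[x,y,z]).as_quat();return q[[3,0,1,2]]
A=np.radians(6)
def pt(s,y,h):  # world point: s up the slope, y left, h square to floor
    return O+RZ@np.array([-.109+s*np.cos(A)-h*np.sin(A),y,.029+s*np.sin(A)+h*np.cos(A)])
def tcp(s,y,h,tilt,L):
    t=np.radians(tilt);return pt(s,y,h)-L*(RZ@np.array([np.sin(t),0,-np.cos(t)]))
E
python3 - <<'E'
from h import *
robot.goto([.38,.06,.12],quat(0))
effector.grip(.55,20)
o=robot.get_obs();print(o["clock"],o["position"],o["grip_width"]);f0=o["wrist_force"]
for z in np.arange(.082,.055,-.002):
    robot.move_l([.38,.06,z],max_speed=.05 if z<.081 else .15)
    o=robot.get_obs();f=(o["wrist_force"]-f0)[2]
    if f>2: break
print(z,o["position"],o["wrist_force"]-f0,o["clock"])
robot.move_l([.38,.06,.13])
robot.goto(tcp(-.03,.055,.10,12,.068),quat(12))
im=imaging.capture("wrist");o=robot.get_obs();print(o["clock"],o["position"],o["ee_rot"],o["joints"])
cv2.imwrite("pics/w1.png",cv2.cvtColor(im,cv2.COLOR_RGB2BGR))
E
```

```text
2.5667 [0.38   0.0601 0.12  ] 0.5500845513092402
0.06999999999999999 [0.3802 0.0601 0.0701] [0.4729 0.592  3.828 ] 4.4667
5.675 [ 0.4183 -0.0551  0.1907] [-0.0111  0.9889  0.1065  0.1025] [ 0.2629  0.1047 -0.7332  0.0193 -0.5266  1.5068]
```

View pics/w1.png

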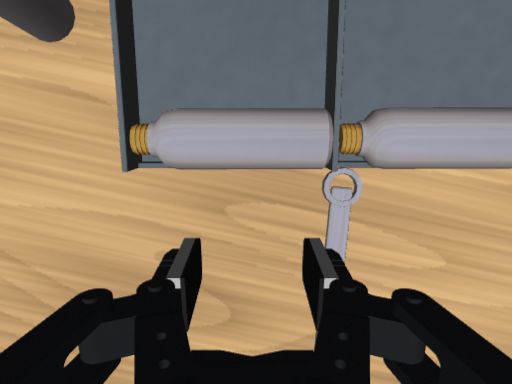

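The wrist picture shows the left cartridge body at columns 157–332, with its neck at (140,139). The divider's low end is near (333,168) and the left wall's corner near (125,170). The fingers straddle column 252, square to the cartridge. I'll check the rack pose with these points.

```bash
python3 - <<'E'
from h import *
m=imaging.camera_model("wrist");o=robot.get_obs();q=o["ee_rot"]
T=np.eye(4);T[:3,:3]=Ro.from_quat(q[[1,2,3,0]]).as_matrix();T[:3,3]=o["position"];E=T@m["mount"]
def wr(p,z):
    d=E[:3,:3]@np.linalg.solve(m["K"],[*p,1]);c=E[:3,3];w=c+d*(z-c[2])/d[2];return RZ.T@(w-O)
for n,p,z in[("divider low",(334,168),.059),("left wall low",(125,170),.059),("neck tip L",(131,139),.051),("body end L",(332,138),.051),("body top edge",(250,108),.055),("body low edge",(250,168),.045),("neck R",(341,139),.051)]: print(n,wr(p,z))
E
```

```text
divider low [-0.1087  0.0011  0.059 ]
left wall low [-0.11    0.1354  0.059 ]
neck tip L [-0.0897  0.1338  0.051 ]
body end L [-0.089   0.0009  0.051 ]
body top edge [-0.0702  0.0551  0.055 ]
body low edge [-0.1089  0.0552  0.045 ]
neck R [-0.0896 -0.0051  0.051 ]
```

```bash
cat >> h.py <<'E'
def push(y,L=.0705,h=.013,tilt=12):
    q=quat(tilt);u=RZ@np.array([np.cos(A),0,np.sin(A)])
    robot.goto(tcp(-.03,y,.08,tilt,L),q)
    robot.move_l(tcp(-.03,y,h,tilt,L),max_speed=.1)
    f0=robot.get_obs()["wrist_force"]
    log=[]
    robot.move_l(tcp(-.014,y,h,tilt,L),max_speed=.05)
    for s,v in[(.06,.04),(.138,.035)]+[(x,.02) for x in np.arange(.141,.1561,.0015)]:
        robot.move_l(tcp(s,y,h,tilt,L),max_speed=v)
        o=robot.get_obs();f=o["wrist_force"]-f0;log.append((s,f@u,f[2]))
        if s>.14 and f@u<-6: break
    print(np.array(log),o["clock"])
E
python3 - <<'E'
from h import *
push(.055)
im=imaging.capture("wrist");cv2.imwrite("pics/w2.png",cv2.cvtColor(im,cv2.COLOR_RGB2BGR))
E
```

```text
[[ 0.06    1.2    -0.8743]
 [ 0.138   1.4281 -0.1846]
 [ 0.141   0.6933  0.2396]
 [ 0.1425  1.2182 -0.2359]
 [ 0.144   1.2423 -0.1658]
 [ 0.1455  0.9143  0.6062]
 [ 0.147   1.0275  0.2137]
 [ 0.1485  0.7527  1.1658]
 [ 0.15    1.5707  0.2137]
 [ 0.1515  1.0571  0.0768]
 [ 0.153   0.3907  0.7169]
 [ 0.1545  0.8273  0.1655]
 [ 0.156   1.6966 -0.388 ]] 14.3833
```

View pics/w2.png

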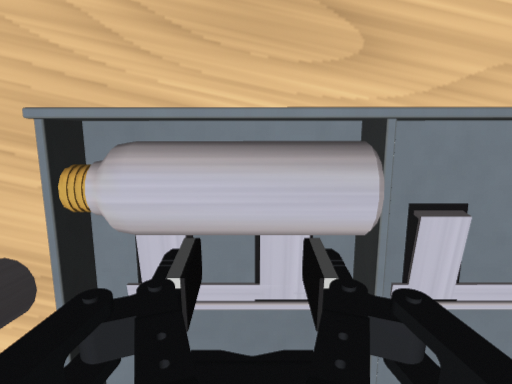

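The left cartridge is pushed over the catch tongues, with the fingers just behind it at rows 235–270. There is no stop force yet, so the fingers are a bit thinner than I assumed. I'll continue in small steps.

```bash
python3 - <<'E'
from h import *
u=RZ@np.array([np.cos(A),0,np.sin(A)]);f0=robot.get_obs()["wrist_force"];log=[]
for s in np.arange(.1575,.172,.0015):
    robot.move_l(tcp(s,.055,.013,12,.0705),max_speed=.02)
    o=robot.get_obs();f=o["wrist_force"]-f0;log.append((s,f@u))
    if f@u<-5: break
print(np.array(log),o["clock"])
im=imaging.capture("wrist");cv2.imwrite("pics/w3.png",cv2.cvtColor(im,cv2.COLOR_RGB2BGR))
E
```

```text
[[ 0.1575 -0.2245]
 [ 0.159   0.0706]
 [ 0.1605 -0.2136]
 [ 0.162  -0.5636]
 [ 0.1635  0.2313]
 [ 0.165  -0.2214]
 [ 0.1665 -0.3516]
 [ 0.168  -1.1096]
 [ 0.1695 -4.5513]
 [ 0.171  -7.0949]] 16.9333
```

View pics/w3.png

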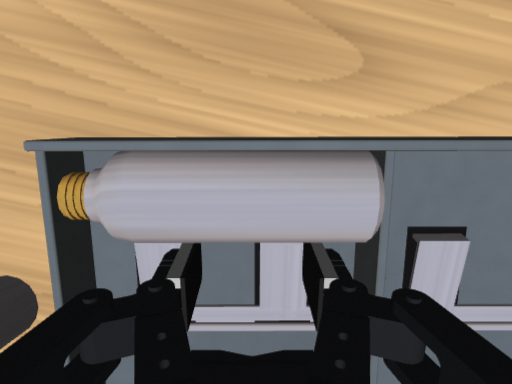

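The cartridge is now against the end stop, with a 7 N rise. It travelled 177 mm from where it lay, which matches. I'll retreat slowly and do the right one.

```bash
sed -i 's/\[(.06,.04),(.138,.035)\]+\[(x,.02) for x in np.arange(.141,.1561,.0015)\]/[(.09,.045),(.162,.035)]+[(x,.02) for x in np.arange(.1635,.176,.0015)]/; s/s>.14 and f@u<-6/s>.163 and f@u<-6/' h.py
cat >> h.py <<'E'
def retreat(s,y,L=.0705,h=.013,tilt=12):
    robot.move_l(tcp(s-.014,y,h,tilt,L),max_speed=.02)
    robot.move_l(tcp(s-.045,y,h+.004,tilt,L),max_speed=.08)
    robot.move_l(tcp(s-.045,y,.09,tilt,L),max_speed=.15)
E
python3 - <<'E'
from h import *
retreat(.171,.055)
im=imaging.capture("wrist");a=cv2.cvtColor(im,cv2.COLOR_RGB2BGR)
push(-.081)
retreat(.170,-.081)
im=imaging.capture("wrist");b=cv2.cvtColor(im,cv2.COLOR_RGB2BGR)
cv2.imwrite("pics/w4.png",cv2.resize(np.hstack([a,b]),(800,300),interpolation=cv2.INTER_AREA));print(robot.get_obs()["clock"])
E
```

```text
[[ 0.09   -0.7122 -0.2562]
 [ 0.162  -2.1231  0.9512]
 [ 0.1635 -1.4098  1.2183]
 [ 0.165  -0.7432  0.3273]
 [ 0.1665 -1.4752  0.5557]
 [ 0.168  -1.5073  1.5875]
 [ 0.1695 -6.6039  1.6345]] 27.1
29.15
```

View pics/w4.png

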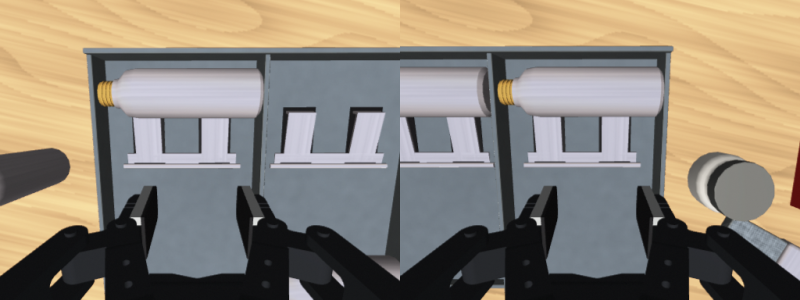

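Both cartridges rest at the top end in the two frames (rows 68–118), held by the catches, and the fingers are clear. I'll back away and do a final check from above.

```bash
python3 - <<'E'
from h import *
robot.goto([.38,.1,.3],quat(0))
im=imaging.capture("top");a=cv2.cvtColor(im,cv2.COLOR_RGB2BGR)
robot.dwell(.5)
b=cv2.cvtColor(imaging.capture("top"),cv2.COLOR_RGB2BGR);print(np.abs(a.astype(int)-b)[85:210,225:400].max(),robot.get_obs()["clock"])
cv2.imwrite("pics/t2.png",cv2.resize(b[80:260,180:410],None,fx=3,fy=3,interpolation=cv2.INTER_CUBIC))
E
```

```text
21 31.0833
```

View pics/t2.png

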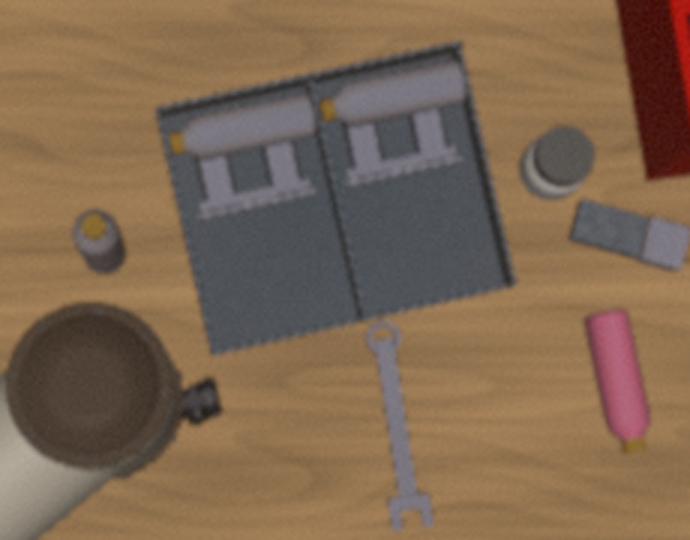

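Both cartridges are seated behind their catches at (245,125) and (395,92). The spare cartridge, jar, wrench and brush have not moved.

```bash
python3 -c "
from bench import robot
print(robot.sign_off())"
```

```text
the job is handed in; nothing more can be done
None
```

Both cartridges were rolled up their gutters to the end stops and now rest held behind their spring catches; nothing else near the rack moved, and the job was handed in at about 31 s on the robot's clock.

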